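Demould the oblong sample mount and put it on the balance

ROBOT

A 7-joint arm with a two-finger parallel gripper is mounted at the origin on the work surface. World frame = base frame: x ahead of the robot, y to its left, z up, the work surface at z = 0. Lengths are in mm, angles in rad, forces in N, time in s.
With the tool pointing down it reaches from about 425 to 825 mm from the base axis. Payload 3.6 kg.
Tool frame: the origin (TCP) lies at the very end of the fingers, on their centre line; the grasp point (between the pads) lies 19 mm behind it; z points along the fingers, y is the direction in which the jaws open and shut (so a half turn about z gives the same grasp; the last joint's range is limited). The gripper opens to 85 mm and grips with 20 to 120 N. Pads are 22 mm wide; open, the fingers measure 114 mm over their backs; the gripper's body (76 mm by 85 mm) begins 54 mm behind the grasp point. The pads swing forward as they close: fully open they stand 13 mm farther back than shut.
Start: joints at [-1.266, 0.615, -0.013, 1.423, 0.008, 1.103, -0.04], TCP at [211.086, 614.74, 231.297] pointing down, gripper open.
Joint ranges: [-3.12, 3.12], [-0.3, 2.06], [-1.34, 1.32], [0.26, 2.42], [-1.36, 4.5], [0.01, 1.98], [-2.84, 2.84]. Speed limits (rad/s): [2.79, 2.79, 3.14, 3.14, 3.14, 3.14, 3.14].

INTERFACE

Orientations are given as a unit quaternion [x, y, z, w].
In Python, from plant import r gives the robot as it stands. Calls block until the motion is done:
- r.goto(position, orientation): joint-space move of the TCP to a pose.
- r.move_l(position, rotation=None, v=150, f_stop=None): straight line of the TCP; rotation=None keeps the orientation; v is the mean speed in mm/s. With f_stop (N) it stops when the force on the tool has changed by that much, and returns True; else False.
- r.set_joints(angles): joint-space move.
- r.move_gripper(opening): finger opening in mm; the grip force is fixed at half the most; returns when the fingers have stopped.
- r.pause(seconds).
- r.ik(position, orientation): joint angles nearest the present ones, or None.
- r.observe(): the state.
- r.read_camera(name): name is "scene" or "top" or "wrist"; returns (picture, depth): 400x640x3 uint8, red, green, blue; 400x640 float32, mm along the optical axis (not along the pixel's ray), 0 where there is no reading.
- r.camera_params(name): a dict with "fovy" (degrees; the focal length in pixels is half the picture's height over the tangent of half this angle, whatever the lens; pixels are square), "cx", "cy" (the principal point, pixels), "cam_to_world" (4x4, takes a point from camera to world coordinates); the wrist camera has in their place "T_tool_cam" (4x4, takes a point from camera to tool coordinates, whose origin is the TCP and whose axes are the flange's). Camera axes: x right, y up, looking along -z (the intrinsics and any distortion apply to the point x, -y, -z); pixel columns grow to the right and rows downward; lengths in mm; the calibration is good to about 2 mm. A picture is of the moment at which its call begins: read the wrist's pose just before it. camera_params takes no time and is no camera call.
A pose or a line that the arm cannot do raises r.Unreachable and nothing moves.
- r.hand_in(): hands the job in, once; it reports no verdict.
The state is a dict: "time": time; "joints": joint angles; "qd": joint speeds; "joint_efforts": joint torques, N m; "tcp_pos": TCP position; "eef_rot": TCP orientation; "force": force on the tool from outside, world axes, zero at the start; "moment": the same for the moment, N m; "opening": finger opening in mm.
Only numpy, scipy, OpenCV 4.12 (cv2) and the standard library are available. Lean on these libraries where they do the work, as an engineer would, in place of code of your own. Each camera call takes 0.05 s, during which the arm holds its last target. There are 200 camera calls.

TASK

Lift the tan resin casting with the oblong foot out of its aluminium mould and stand it upright in the middle of the balance pan, ready for weighing. Set it down gently, without dropping it, and let go; leave the round casting in its own mould.

Things in the scene. Friction and masses are not known exactly. Their poses are not given: they have to be found in the camera images.
- bar_mid (a point): Middle of the casting to move: tan resin, 52 mm tall, about 80 g. Oblong foot 60 (x) by 36 (y) by 14 mm thick; on its middle stands a fin 40 mm long (x), 12 mm thick (y), from 14 to 52 mm above the underside: grip the fin across its thickness (y). The point is 26 mm above the underside, z up. An identical casting standing free on the bench nearer the robot is not wanted.
- bar_mould: Aluminium mould block, 110 (x) by 90 (y) by 24 mm, fixed on the bench; origin: centre of its underside, z up. Its open oblong cavity, centred, 14 mm deep, holds the wanted casting's foot with about 2 mm play a side, flush with the block's top, long side along x; only the fin stands out. The casting lifts straight out. An equal block holds the round casting; the two may be either way round.
- round_mid (a point): Middle (26 mm above its underside) of the other casting, which stays in its own mould block: tan resin, round foot 48 mm in diameter and 14 mm thick, with a round stub 16 mm in diameter standing on it, 52 mm tall in all.
- pan (a point): Centre of the top face of the balance's pan, a flat round steel plate 130 mm in diameter, 70 mm above the bench, fixed and rigid, the highest part of a low white laboratory balance (260 x 190 mm) that stands fixed on the bench. z points up; the display lies on its -x side.
Things that resemble listed ones, but are neither listed nor needed, are in the scene too. Leave any blue look-alike of the part that bears bar_mid alone.

How it is judged (in metres and radians):
At the end, for the whole second after the job is handed in: The oblong-footed casting stands upright (within 10 degrees) and at rest on its foot on the balance pan, its middle within 25 mm of the pan's centre; the round casting is within 10 mm of its starting place, in its mould (horizontal distance between bar_mid and pan below 0.025 m and z of bar_mid in the frame of pan between 0.021 and 0.031 m and angle between bar_mid's own z axis and vertical below 0.17 rad and linear speed of bar below 0.02 m/s and distance of round_mid from where it was at the start of the episode below 0.01 m); the robot touches nothing.
It fails at once if the oblong casting is dropped (falls free faster than 0.5 m/s, some 13 mm of fall) (linear speed of bar above 0.5 m/s and contact force between the fingers and bar below 0.01 N).
It fails at once if the casting is pressed onto the balance with more than 40 N (contact force between bar and balance above 40 N).
It fails at once if the round casting is lifted or shifted by more than 15 mm (distance of round_mid from where it was at the start of the episode above 0.015 m).
It also fails if it takes over 40 s, if anything falls off the work surface, if the arm or the gripper's body presses on something with over 40 N, if the wrist force passes 120 N, or if a joint passes its speed limit or range.

## Working session

There is one attempt and no reset: what is moved stays moved. The work goes in short steps, each a Python script; the robot and the scene stay as the last script left them, time stands still between calls to the robot, and variables do not carry over. Pictures are saved under pics/ and viewed, about 8 in all and at most 12, crops included, and the job is handed in when it is done.

```bash
mkdir -p pics; ls
cat > h.py <<'E'
import numpy as np, cv2
from plant import r
def grab(n):
    o=r.observe(); p=r.camera_params(n); im,d=r.read_camera(n); return o,p,im,d
def save(im,f,box=None,s=1):
    if box: im=im[box[1]:box[3],box[0]:box[2]]
    cv2.imwrite(f,cv2.cvtColor(cv2.resize(im,None,fx=s,fy=s,interpolation=cv2.INTER_CUBIC),cv2.COLOR_RGB2BGR))
def T(p,o):
    if 'cam_to_world' in p: return np.array(p['cam_to_world'])
    from scipy.spatial.transform import Rotation as R
    M=np.eye(4); M[:3,:3]=R.from_quat(o['eef_rot']).as_matrix(); M[:3,3]=o['tcp_pos']
    return M@np.array(p['T_tool_cam'])
def pts(p,o,d,uv,z=None):
    """world points of pixels; by depth, or on plane z"""
    f=200/np.tan(np.radians(p['fovy'])/2); M=T(p,o); out=[]
    for u,v in uv:
        k=np.array([(u-p['cx'])/f,-(v-p['cy'])/f,-1.])
        if z is None: out.append((M@np.r_[k*d[int(v),int(u)],1])[:3])
        else:
            w=M[:3,:3]@k; out.append(M[:3,3]+w*(z-M[2,3])/w[2])
    return np.array(out)
E
python3 - <<'E'
from h import *
for n in ('top','scene'):
    o,p,im,d=grab(n); save(im,f'pics/{n}0.png'); np.savez(n+'0',im=im,d=d); print(n,{k:(np.round(v,3).tolist() if hasattr(v,'shape') else v) for k,v in p.items()})
print(o)
E
```

```text
pics
top {'fovy': 54.53194229758282, 'cx': 317.71388375125105, 'cy': 203.35875463998, 'cam_to_world': [[-0.043, 0.965, -0.257, 390.475], [-0.999, -0.044, 0.005, -36.247], [-0.006, 0.257, 0.966, 859.702], [0.0, 0.0, 0.0, 1.0]]}
scene {'fovy': 49.112957069088836, 'cx': 315.0301577485304, 'cy': 202.6071327728845, 'cam_to_world': [[0.274, -0.739, 0.615, 1225.474], [0.962, 0.208, -0.18, -222.061], [0.005, 0.64, 0.768, 896.839], [0.0, 0.0, 0.0, 1.0]]}
{'time': 0.05, 'joints': array([-1.26652123,  0.61590149, -0.01266352,  1.42490194,  0.00812434,
        1.10339888, -0.04039693]), 'qd': array([-0.00224368, -0.00149349,  0.00240401, -0.00213092,  0.00085662,
        0.00099516, -0.00108033]), 'joint_efforts': array([ 2.00075003e-03, -4.70813799e+01,  2.61023920e-01, -1.71778017e+01,
        1.01407905e-02,  5.77252198e-03,  9.76534437e-06]), 'tcp_pos': array([210.82931801, 614.04948069, 230.14851626]), 'eef_rot': array([ 1.64575715e-01,  9.86363623e-01, -1.26467489e-03, -1.95089422e-04]), 'force': array([-0.64498416, -0.0801599 ,  1.15818652]), 'moment': array([-0.03468975, -0.02723559,  0.03688017]), 'opening': 85.64292263764787}
```

View pics/top0.png

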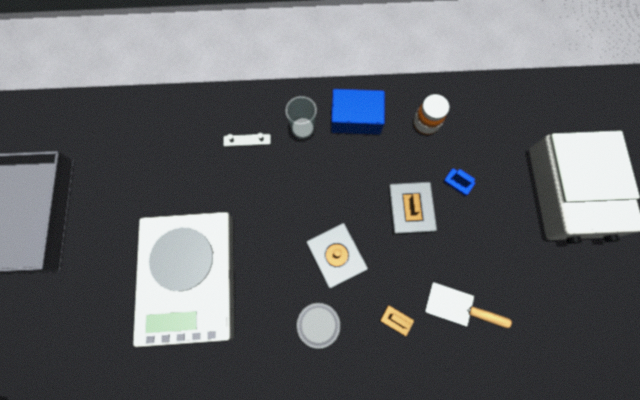

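View pics/scene0.png

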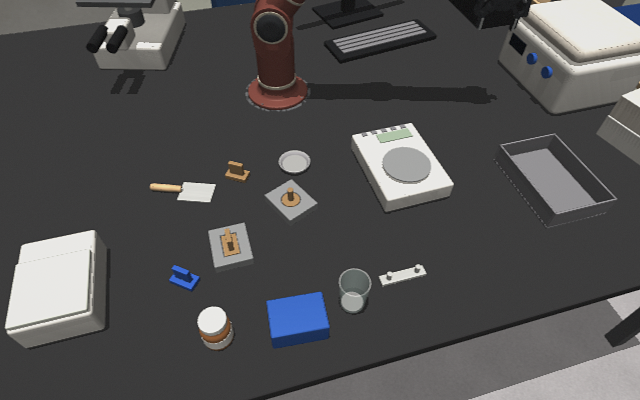

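In the top picture, these could be taken for the wanted casting:
- (413,207): tan, oblong, in a mould block. This is the wanted one.
- (398,320): tan, standing free nearer the robot. Not wanted.
- (460,181): the blue look-alike.
- (337,255): the round casting in its mould.

The pan is at about (181,259). Next I'll take a close crop and positions.

Run:
```python
from h import *
o=r.observe()
z=np.load('top0.npz'); p=r.camera_params('top'); im,d=z['im'],z['d']
save(im,'pics/crop1.png',(375,170,450,245),8)
# mould top mask by height, pan by height
f=pts(p,o,d,[(u,v) for v in range(400) for u in range(640)]).reshape(400,640,3)
H=f[...,2]
def blob(u0,v0,u1,v1,lo,hi):
    m=np.zeros(H.shape,bool); m[v0:v1,u0:u1]=True; m&=(H>lo)&(H<hi)&(d>0)
    q=f[m]; rect=cv2.minAreaRect(q[:,:2].astype(np.float32)); print(m.sum(),q.mean(0).round(1),rect)
    return q
blob(380,170,450,245,17,31)
blob(380,170,450,245,42,62)
blob(300,220,375,290,17,31)
q=blob(140,220,225,300,60,80); print(np.percentile(q[:,2],[5,50,95]))
print(pts(p,o,d,[(413,207),(337,255),(181,259)]).round(1), pts(p,o,d,[(181.5,259.5)],70))
```

```text
1804 [ 593.2 -248.4   24.4] ((599.8216552734375, -272.4352722167969), (119.235107421875, 136.96707153320312), 1.0433416366577148)
93 [ 592.4 -246.9   56.9] ((594.3062133789062, -248.7462615966797), (12.76623249053955, 39.68836975097656), 89.47151947021484)
2032 [495.3 -75.2  24.6] ((496.4938049316406, -75.23934173583984), (110.29519653320312, 89.97750854492188), 24.144115447998047)
3686 [496.3 243.1  69.2] ((498.45770263671875, 246.4577178955078), (185.73892211914062, 162.30380249023438), 87.56194305419922)
[60.3881289  70.26254146 72.62255272]
[[ 587.  -243.2   55.9]
 [ 491.   -75.1   62.7]
 [ 496.   242.5   69.8]] [[494.95204222 241.40815657  70.        ]]
```

View pics/crop1.png

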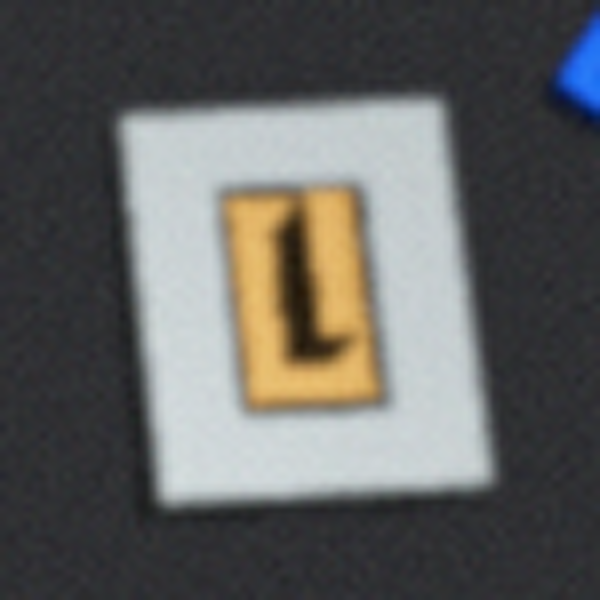

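```bash
cat >> h.py <<'E'
def down(a): return [np.cos(a/2),np.sin(a/2),0,0]
E
python3 - <<'E'
from h import *
o=r.observe(); p=r.camera_params('top')
c=lambda L:[(375+(a+.5)/8-.5,170+(b+.5)/8-.5) for a,b in L]
m=pts(p,o,None,c([(118,115),(445,98),(495,487),(157,507)]),24)
f=pts(p,o,None,c([(220,190),(358,185),(383,402),(248,410)]),24)
C=[]
for q in (m,f):
    l=(q[0]+q[1]-q[2]-q[3])/2; th=np.arctan2(l[1],l[0]); print(q.mean(0),np.linalg.norm(l),np.degrees(th)); C.append(q.mean(0))
c=f.mean(0); m=m.mean(0)
l=(pts(p,o,None,[(0,0)],0))
th=th
for a in (th,th+np.pi):
    print(a,r.ik([c[0],c[1],180],down(a)))
    print(r.ik([495,242,150],down(a)))
np.save('c.npy',[c[0],c[1],th])
a=th+np.pi
r.goto([c[0]-0,c[1],200],down(a)); o,pw,im,d=grab('wrist'); np.savez('w1',im=im,d=d); save(im,'pics/w1.png'); print(o['tcp_pos'],o['eef_rot'],o['time'],pw)
E
```

```text
[ 595.10196311 -250.29900564   24.        ] 111.9323490268756 0.24061051839268113
[ 595.90542467 -250.01864405   24.        ] 62.695927812280196 0.6494835154823808
0.011335625782595112 [-0.12901954  0.83964695  0.97182239  1.51758716 -0.72848928  1.17711895
 -0.5843781 ]
[-0.9099617   0.64002206  0.66586958  1.82555047 -0.51110361  0.85448126
 -1.55435521]
3.152928279372388 [ 0.251925    0.66245238  0.19486742  1.50429634 -0.14305419  0.98881272
  2.06745402]
[-0.45448365  0.55776604 -0.06078065  1.8111617   0.04601061  0.77402387
  1.0431481 ]
[ 596.45306036 -248.78942073  199.9805334 ] [-6.58642960e-03  9.99978233e-01  3.62910154e-04  1.46380130e-04] 3.4083 {'fovy': 69.2328827755283, 'cx': 320.2179587415131, 'cy': 201.32677526202065, 'T_tool_cam': array([[-2.86421005e-04,  9.48877855e-01,  3.15643365e-01,
         7.98778856e+01],
       [ 9.99999021e-01, -1.60660109e-04,  1.39039053e-03,
         3.19228143e-01],
       [ 1.37002208e-03,  3.15643454e-01, -9.48876880e-01,
        -1.41753118e+02],
       [ 0.00000000e+00,  0.00000000e+00,  0.00000000e+00,
         1.00000000e+00]])}
```

View pics/w1.png

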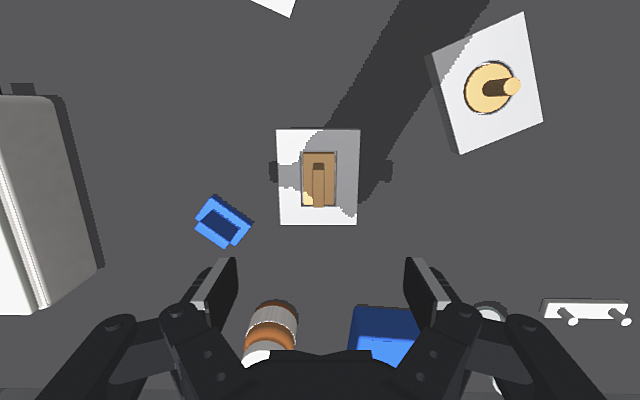

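Run:
```python
from h import *
o=r.observe(); p=r.camera_params('wrist'); z=np.load('w1.npz'); im,d=z['im'],z['d']
save(im,'pics/w1c.png',(265,120,375,230),6)
f=pts(p,o,d,[(u,v) for v in range(110,240) for u in range(260,380)])
H=f[:,2]
for lo,hi in((52,72),(16,32)):
    q=f[(H>lo)&(H<hi)]; print(len(q),q.mean(0).round(1),np.median(q[:,2]),cv2.minAreaRect(q[:,:2].astype(np.float32)))
print(pts(p,o,None,[(277,129),(360,129),(357,224),(280,223)],24).round(1))
```

```text
475 [ 595.5 -250.7   60.9] 61.00930320780731 ((596.6549072265625, -250.6409149169922), (40.073631286621094, 11.340291976928711), 0.5310477018356323)
6865 [ 592.9 -251.3   23.1] 23.1605230961369 ((596.5594482421875, -251.26820373535156), (110.27883911132812, 90.28938293457031), 0.6210172176361084)
[[ 541.5 -295.8   24. ]
 [ 540.4 -207.2   24. ]
 [ 650.  -204.6   24. ]
 [ 649.9 -296.    24. ]]
```

View pics/w1c.png

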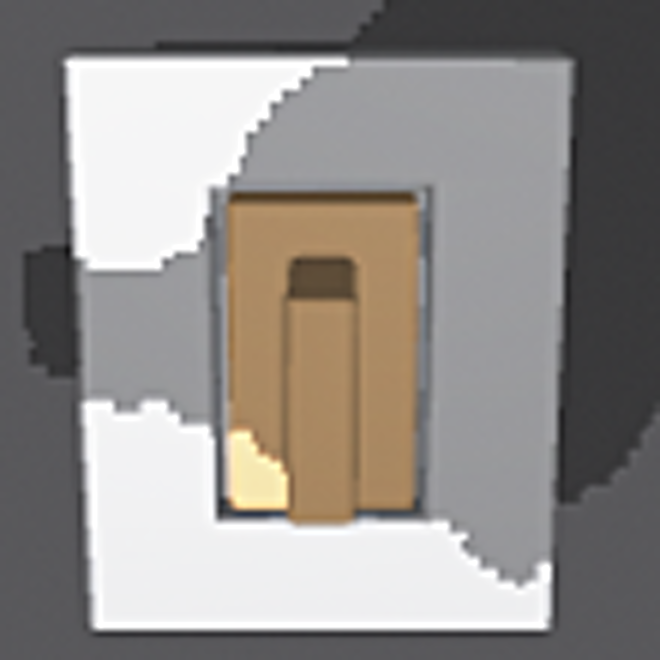

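The wrist crop confirms an oblong foot in its cavity. The fin centre is at (596.6, -250.7) with 0.5° yaw. Now descend and grip.

Run:
```python
from h import *
q=down(np.pi+np.radians(.55)); t=np.array([596.6,-250.7]); cmd=t.copy()
r.move_l([*cmd,120],q)
for z in (75,31):
    r.pause(.2); e=t-r.observe()['tcp_pos'][:2]; cmd=cmd+e; print('err',e)
    print(r.move_l([*cmd,z],q,v=80,f_stop=12))
r.pause(.2); o=r.observe(); print(o['tcp_pos'],o['force'])
r.move_gripper(0); r.pause(.2); o=r.observe(); print(o['opening'],o['tcp_pos'],o['force'],o['time'])
_,p,im,d=grab('wrist'); save(im,'pics/w2.png')
```

```text
err [-0.7665633   0.38880137]
False
err [ 0.3443657  -0.15890144]
False
[ 596.61744475 -250.67857326   31.63708924] [ 0.41820901 -0.01885149 -1.13909949]
11.121965286526338 [ 596.18831459 -250.63199771   31.04116766] [ 0.28138206 -0.08048733  0.66081653] 7.025
```

View pics/w2.png

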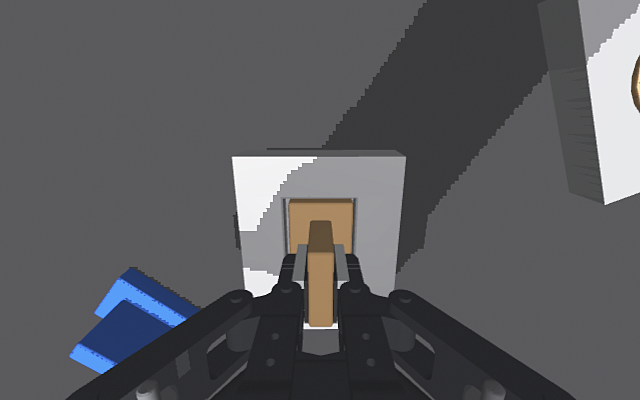

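Gripped: the opening of 11 mm matches the fin. Lift straight out, then carry it over and look at the pan.

Run:
```python
from h import *
q=down(np.pi+np.radians(.55)); o=r.observe(); x,y,_=o['tcp_pos']
print(r.move_l([x,y,60],v=40,f_stop=25)); r.pause(.1); print(r.observe()['force'],r.observe()['opening'])
r.move_l([x,y,230],v=150)
r.goto([540,242,230],q); r.pause(.3)
o,p,im,d=grab('wrist'); np.savez('w3',im=im,d=d); save(im,'pics/w3.png')
print(o['tcp_pos'],o['opening'],o['force'],o['time'])
```

```text
False
[0.30935491 0.00957044 0.09860145] 11.183654674631553
[540.28598782 241.38902261 229.9862512 ] 10.915889856067842 [ 0.51888564  0.19248542 -0.37347798] 11.4333
```

View pics/w3.png

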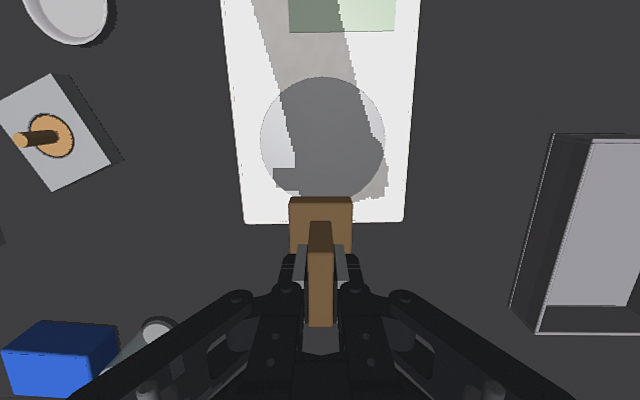

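The casting hangs upright in the fingers. The pan rim shows at (260,138), (385,138), (323,77), (281,92) and (367,94). Fit its centre.

Run:
```python
from h import *
z=np.load('w3.npz'); o=r.observe(); p=r.camera_params('wrist')
e=pts(p,o,None,[(260,138),(385,138),(323,77),(279,94),(366,94),(268,170),(377,170)],70)
A=np.c_[2*e[:,:2],np.ones(len(e))]; s=np.linalg.lstsq(A,(e[:,:2]**2).sum(1),rcond=None)[0]
print('pan',s[:2],'R',np.sqrt(s[2]+s[0]**2+s[1]**2)); print('z',pts(p,o,z['d'],[(322,100),(300,140),(350,140)])[:,2])
# casting: underside below TCP, from foot's near top edge (14 mm above underside)
print(pts(p,o,z['d'],[(320,212),(295,230),(346,230)]).round(1),o['tcp_pos'])
```

```text
pan [498.38539988 243.44151047] R 64.03755315032356
z [68.45699844 69.49865213 68.98856254]
[[516.4 241.4 222. ]
 [527.6 227.3 221.2]
 [527.  256.1 222.1]] [540.22139312 241.59265343 229.97958847]
```

Run:
```python
from h import *
q=down(np.pi+np.radians(.55)); x,y=498,243
r.goto([x,y,130],q); r.pause(.2)
r.move_l([x,y,98],q,v=50); r.pause(.2)
print(r.move_l([x,y,86],q,v=10,f_stop=4)); r.pause(.2)
o=r.observe(); print(o['tcp_pos'],o['force'],o['time'])
c,p,im,d=grab('wrist'); save(im,'pics/w4.png')
```

```text
True
[497.94042985 242.94284197  90.97259886] [-0.37239265  0.52647853  4.86374324] 14.1333
```

View pics/w4.png

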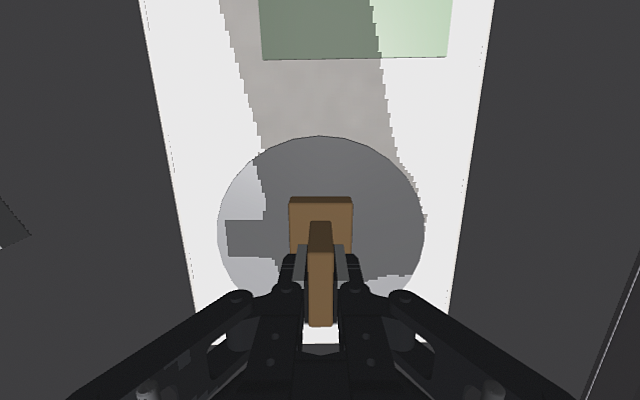

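Contact came at TCP z = 91.0, as predicted, with the foot central on the pan. Release, withdraw straight up and check.

Run:
```python
from h import *
x,y,z=r.observe()['tcp_pos']
r.move_gripper(50); r.pause(.2); print(r.observe()['opening'])
r.move_l([x,y,230],v=100); r.pause(.3)
o,p,im,d=grab('wrist'); save(im,'pics/w5.png')
f=pts(p,o,d,[(u,v) for v in range(400) for u in range(640)]); 
m=(abs(f[:,0]-498)<45)&(abs(f[:,1]-243)<45)&(f[:,2]>112)&(f[:,2]<130); q=f[m]
print(len(q),q.mean(0),cv2.minAreaRect(q[:,:2].astype(np.float32)),np.percentile(q[:,2],[5,95]),o['time'],o['force'])
o,p,im,d=grab('top'); save(im,'pics/top2.png',(120,150,440,350),2)
```

```text
50.15561378582591
573 [496.59557561 243.27279406 120.81031147] ((497.87591552734375, 243.0679473876953), (39.438629150390625, 11.854742050170898), 0.7340773940086365) [119.37719158 122.05587568] 16.6917 [0.25501387 0.53983906 0.27607263]
```

View pics/w5.png

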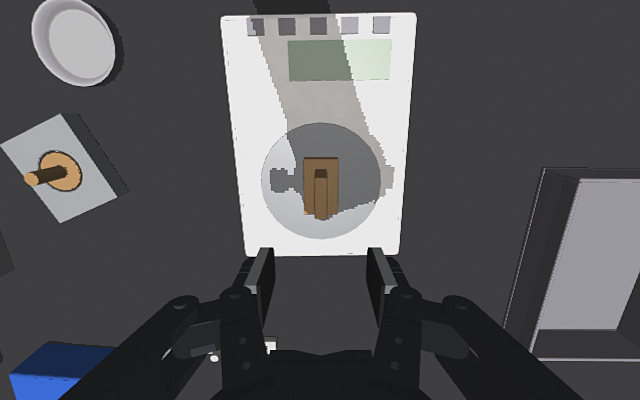

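The casting stands level on the pan. Its fin top is centred at (497.9, 243.1), z about 121. The round casting is still in its mould.

```bash
python3 -c "
from plant import r
r.hand_in()"
```

```text
the job is handed in; nothing more can be done
```

The oblong-footed casting is out of its mould and standing upright on the balance pan. I handed the job in at about 17 s of the 40 s allowed. `hand_in()` gives no verdict, so the checks below are my own.

- **Lift:** I gripped the fin across its thickness (opening 11 mm) and lifted it straight out, with no jamming force.
- **Set-down:** I lowered it at 10 mm/s until the contact force changed by about 5 N. Contact came at the predicted height, and I then let go and moved clear.
- **Placement:** Measured after letting go, the fin top is at (497.9, 243.1) mm. That is under 1 mm from the pan centre I fitted in the wrist view, (498.4, 243.4).
- **Upright:** The fin top is level and 121 mm above the bench; 122 mm was expected, and the calibration is good to about 2 mm.
- **Round casting:** In the last wrist picture it still sits in its mould. I judged this by eye and did not measure it.

The first pan estimate, from the top camera, was about (495, 241). It differs from the wrist fit by about 4 mm, well inside the 25 mm tolerance. No check failed.

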